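# Refit the mended washer knob on its D-shaft and hold it pressed in

## Robot

A 6-joint arm with a two-finger parallel gripper is mounted at the origin on the work surface. World frame = base frame: x ahead of the robot, y to its left, z up, the work surface at z = 0. Lengths are in m, angles in rad, forces in N, time in s.
With the tool pointing down it reaches from about 0.3 to 0.75 m from the base axis. Payload 8.5 kg.
Tool frame: the origin (TCP) lies on the centre line of the jaws, within the pads' length; the fingertips stand 8 mm ahead of it and the grasp point (between the pads) lies 11 mm behind it; z points along the fingers, y is the line along which they close (so a half turn about z gives the same grasp; the last joint's range is limited). The gripper opens to 88 mm and grips with 3 to 60 N. Pads are 18 mm wide; open, the fingers measure 123 mm over their backs; the gripper's body (75 mm by 187 mm) begins 45 mm behind the grasp point.
Start: joints at [-1.45, 0.381, 1.297, -0, 1.464, -0.215], TCP at [0.181, -0.519, 0.247] pointing down, gripper open.
Joint ranges: [-3.11, 3.11], [-0.89, 2.33], [0.22, 2.48], [-1.42, 4.56], [0.17, 2.85], [-2.88, 2.88]. Speed limits (rad/s): [2.39, 2.39, 3.14, 3.14, 3.14, 3.14].

## Interface

Orientations are given as [roll, pitch, yaw] about the fixed x, y, z axes, in that order (R = Rz(yaw) Ry(pitch) Rx(roll)).
In Python, from plant import telemetry, cams, ticket gives the robot as it stands. The module is installed in compiled form; this text tells all that it offers.
- The arm moves only by the tool drive_tool, never from a script. Its argument "plan" is a list of rows, each an object of numbers: "dx", "dy", "dz": the shift along the tool's x, y, z in m; "yaw": the turn about the tool's z in rad. A call has 1 to 20 rows; each row shifts and turns the commanded pose from where the row before left it, along the tool's axes as they then stand; what a row does not reach is not made up. A row lasts 1/8 s, in which the tool goes at most 62.5 mm and 10.7 degrees, less where a joint would pass 70% of its speed; a pose out of reach is approached as far as the arm can. A call with a gripper value outside its range is refused whole. "grip" is the opening in per cent of the stroke, from 0 (shut) to 100 (fully open), set as the call begins (left out, the last holds). The fingers move at their own pace and stop on an object; "squeeze" is the grip in N (left out, the last holds). Time passes only in rows, so rows that do not move let the fingers close. It gives the time, the measured TCP pose, the force, the opening and the grip force at its end, in the units of the state.
- telemetry.sense(): the state, without advancing time (a new reading comes with each control period).
- cams.camera(name): name is "scene" or "top" or "wrist"; returns a dict with "frame" (480x640x3 uint8, red, green, blue), "camera_matrix" (3x3 intrinsics, pixels), "R" (3x3) and "t" (3): a world point X has camera coordinates R X + t; the wrist camera has in their place "hand_eye" (4x4, takes a point from camera to tool coordinates, whose origin is the TCP and whose axes are the flange's). Camera axes: x right, y down, z forward; pixel columns grow to the right and rows downward; lengths in m; the calibration is good to about 2 mm. A picture is of the moment at which its call begins: read the wrist's pose just before it. There is no depth.
- ticket.sign_off(): hands the job in; it is judged then, once.
The state is a dict: "time_s": time; "joint_pos": joint angles; "joint_vel": joint speeds; "joint_torque": joint torques, N m; "tcp_pos": TCP position; "eef_rot": TCP orientation; "ft_force": force on the tool from outside, world axes, zero at the start; "wrist_torque": the same for the moment, N m; "grip_width": finger opening in m; "grip_force": force on a finger pad.
Only numpy, scipy, OpenCV 4.12 (cv2) and the standard library are available. Lean on these libraries where they do the work, as an engineer would, in place of code of your own. Each camera call takes 0.05 s, during which the arm holds its last target. There are 200 camera calls.

## Task

The mended timer knob of the washer is still clamped in the little vise on the ledge: slide the vise jaw open and then lift the knob out. Turn it so that its D-shaped bore matches the D-shaft on the timer box, push it fully home on the shaft, then press knob and shaft down as far as the shaft's spring travel goes and keep pressing: finish while still holding the knob pressed in, without letting go. Leave the bottle, the bowl and the tray where they stand.

Things in the scene. Friction and masses are not known exactly. Their poses are not given: they have to be found in the camera images.
- jaw_post (a point): Black upright round post, 16 mm across, on the vise's sliding jaw; point on its axis, 50 mm above the ledge (post from 32 to 68 mm; jaw under it 60 mm wide, top at 32 mm). Closed, it stands 60 mm to the -x side of the knob's axis. The jaw slides open horizontally along this point's own -x, roughly towards the robot (vise turned up to 20 degrees).
- jaw (a joint): How far the jaw is open, m: about 0 closed on the knob, 0.040 fully open; stays where left, needs 2 to 3 N to slide. Its lip reaches 5 mm over the knob's flange, so the knob cannot be lifted while it is closed; 0.025 or more gives good room.
- vise: Small vise screwed to the ledge; origin on the ledge under the knob's place, own x from sliding to fixed jaw. Its base, 190 x 64 mm, top 16 mm above the ledge, carries the knob. Fixed jaw 70 mm wide, top at 26 mm, on the side away from the robot.
- knob_center (a point): Grey plastic knob, 42 to 84 g, 48 mm tall, upright; point on its axis 24 mm above its underside. Flange 56 mm across, 10 mm thick, at the bottom; hub 34 mm across up to 23 mm; above it a grip bar up to 48 mm, parallel sides 16 mm apart, from 20 mm behind the axis (blunt) to 23 mm ahead (tapered to a point from 12 mm on). Own x runs along the bar to the point, z up.
- knob_bore (a point): Centre of the mouth of the knob's bore, on its axis at its underside (24 mm below knob_center). D-shaped, 18 mm deep: round of radius 9 mm with a flat on the bar's pointed side, 4 mm from the axis.
- shaft_top (a point): Top of the upright bare-metal D-shaft (black disc round its foot), on the axis of its round (radius 8 mm; one flat, 3 mm from the axis). Own x points out of the flat, z up. It does not turn. Top 28 mm above the timer box; the last 4 mm taper 2.5 mm inwards as a lead-in. Knob goes on with x axes alike, 1 mm clearance; home when knob_center is 6 mm above this point (bore floor on shaft top).
- shaft (a joint): How far the shaft is pushed down into the timer box, m: 0 free, 0.007 fully in (hard stop). A spring pushes it back up, with about 3 N at first and 9 N fully in.
- timer: White timer box, 130 x 170 mm, 50 mm high, fixed to the ledge; origin at the centre of its underside, below the shaft's axis.
- bottle_mid (a point): Closed teal bottle, 68 mm across, 190 mm tall, standing; the point is 95 mm up on its axis. Bystander.
- bowl_mid (a point): White ceramic bowl, 110 mm across, 45 mm tall; the point is on its axis 22 mm up. Bystander.
- tray_mid (a point): Clear plastic tray, 130 x 100 mm, 40 mm tall; the point is its centre, 20 mm up. Bystander.
There are look-alikes about, which are no part of the job. What is shaped like the vise but green or pink is not meant. Of the things that look like the part that bears knob_center, the smaller one is meant.

How it is judged:
By the outcome, as a careful person would: the job done as asked, in the order asked, and still so for the second after the job is handed in, while the arm keeps its last pose, push and grip.
It also fails if it takes over 59 s, if anything falls off the work surface, if the arm or the gripper's body presses on something with over 40 N, if the wrist force passes 120 N, or if a joint passes its speed limit or range.

## Working session

There is one attempt and no reset: what is moved stays moved. The work goes in short steps, Python scripts to look and compute and a tool call to move; the robot and the scene stay as the last step left them, time stands still between calls to the robot, and variables do not carry over. Pictures are saved under pics/ and viewed, at most 10 in all, crops included, and the job is handed in when it is done.

Besides the shell and the picture viewer there is one more tool, called as a command line: name --argument value ..., lists and objects as JSON in quotes. drive_tool: Moves the arm, as the interface text tells. Its arguments: {"type":"object","properties":{"plan":{"type":"array"},"grip":{"type":"number"},"squeeze":{"type":"number"}},"required":["plan"]}

```bash
mkdir -p pics; cat > h.py <<'E'
import numpy as np, cv2, pickle
from plant import telemetry, cams, ticket
from scipy.spatial.transform import Rotation as Ro
def cap(name,tag):
    s=telemetry.sense(); c=cams.camera(name)
    cv2.imwrite(f'pics/{tag}.png',cv2.cvtColor(c['frame'],cv2.COLOR_RGB2BGR))
    K=np.array(c['camera_matrix'])
    if name=='wrist':
        T=np.eye(4);T[:3,:3]=Ro.from_euler('xyz',s['eef_rot']).as_matrix();T[:3,3]=s['tcp_pos']
        M=np.linalg.inv(T@np.array(c['hand_eye']));R,t=M[:3,:3],M[:3,3]
    else: R,t=np.array(c['R']),np.array(c['t'])
    pickle.dump((K,R,t),open(f'pics/{tag}.pkl','wb')); return c
def ld(tag): return pickle.load(open(f'pics/{tag}.pkl','rb'))
def proj(tag,X):
    K,R,t=ld(tag); p=K@(R@np.array(X)+t); return p[:2]/p[2]
def atz(tag,u,z):
    K,R,t=ld(tag); d=R.T@np.linalg.solve(K,[u[0],u[1],1]); o=-R.T@t
    return o+d*(z-o[2])/d[2]
def tri(obs):
    A=[];b=[]
    for tag,u in obs:
        K,R,t=ld(tag); d=R.T@np.linalg.solve(K,[u[0],u[1],1]); d/=np.linalg.norm(d); o=-R.T@t
        P=np.eye(3)-np.outer(d,d); A.append(P); b.append(P@o)
    A=np.vstack(A);b=np.hstack(b); x=np.linalg.lstsq(A,b,rcond=None)[0]
    return x, np.linalg.norm(A@x-b)
def tool(X):
    s=telemetry.sense(); return Ro.from_euler('xyz',s['eef_rot']).as_matrix().T@(np.array(X)-s['tcp_pos'])
E
python3 - <<'E'
from h import *
for n in ['scene','top']: cap(n,n+'0')
a=cv2.imread('pics/scene0.png');b=cv2.imread('pics/top0.png')
for n in ['scene0','top0']:
    K,R,t=ld(n);print(n,K.tolist(),(-R.T@t).round(3),R[2].round(2))
s=telemetry.sense();print(s)
E
```

```text
scene0 [[612.7987203274456, 0.0, 328.5539330146894], [0.0, 612.7987203274456, 248.90872507872328], [0.0, 0.0, 1.0]] [ 1.451 -0.611  1.095] [-0.57  0.43 -0.7 ]
top0 [[603.8907980886493, 0.0, 320.8562229543449], [0.0, 603.8907980886493, 231.2319969951307], [0.0, 0.0, 1.0]] [0.302 0.015 1.531] [ 0.22 -0.   -0.98]
{'time_s': 0.1, 'joint_pos': array([-1.45031013e+00,  3.81139565e-01,  1.29814368e+00,  2.27925627e-06,
        1.46357975e+00, -2.15304040e-01]), 'joint_vel': array([-0.00143673, -0.00321616, -0.00109936, -0.00044091,  0.00079875,
        0.00046604]), 'joint_torque': array([ 4.63364137e-03, -4.38649356e+01, -2.24910700e+01,  7.14441785e-02,
        3.41652171e-02, -7.28591954e-05]), 'tcp_pos': array([ 0.18120148, -0.51905102,  0.24620755]), 'eef_rot': array([-3.14035213e+00, -2.73614880e-04,  3.35789821e-01]), 'ft_force': array([ 0.26648331,  0.23647354, -0.62979692]), 'wrist_torque': array([-0.01144919,  0.02443941,  0.00143406]), 'grip_force': 0.0, 'grip_width': 0.08745725128381311}
```

View pics/scene0.png

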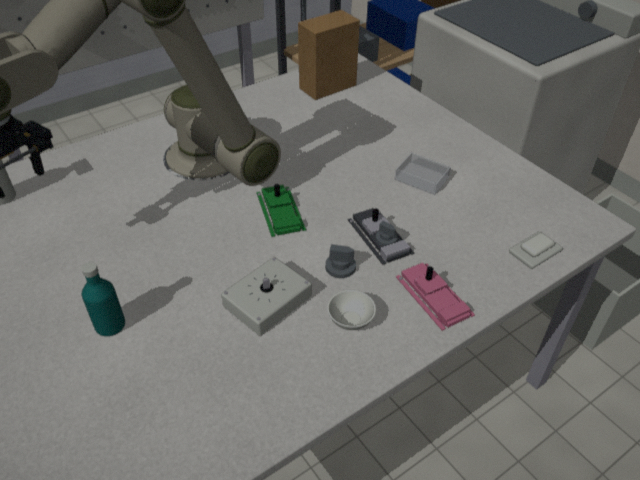

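View pics/top0.png

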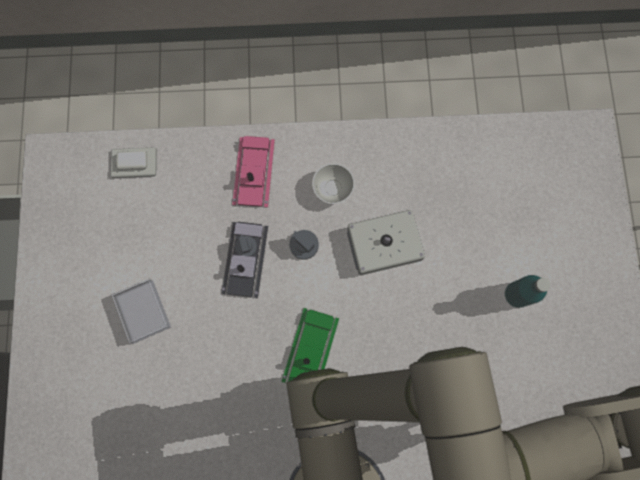

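Candidates for the knob are the one in the grey vise (top 246,243; scene 387,232) and a loose one (top 304,244; scene 341,260), which looks larger. The vises are grey (top 245,260), green (311,345) and pink (253,171). By the description I take the grey vise and the knob in it, and check that in one close crop.

```bash
python3 - <<'E'
from h import *
a=cv2.imread('pics/scene0.png')[185:305,220:420];b=cv2.imread('pics/top0.png')[200:310,215:435]
f=lambda x,k:cv2.resize(x,None,fx=k,fy=k,interpolation=cv2.INTER_CUBIC)
a=f(a,3.3)[:,:660];b=f(b,3)[:300]
w=660;o=np.zeros((600,w,3),np.uint8)
o[:300]=b[:300,:w];o[300:600]=f(cv2.imread('pics/scene0.png')[200:300,210:430],3)[:300,:w]
cv2.imwrite('pics/crop0.png',o)
for n,t,s in [('vknob',(246,243),(387,232)),('post',(241,268),(375,210)),('shaft',(387,240),(266,282)),('loose',(304,243),(341,255))]:
    print(n,tri([('top0',t),('scene0',s)]))
E
```

```text
vknob (array([0.61787817, 0.19931769, 0.04104193]), np.float64(0.00015642705172449036))
post (array([0.55157943, 0.21077233, 0.06233958]), np.float64(0.0014566497243325897))
shaft (array([ 0.60554022, -0.15339935,  0.06234237]), np.float64(0.0005047362338584903))
loose (array([0.6131228 , 0.05465618, 0.03673257]), np.float64(0.0023514249614870254))
```

View pics/crop0.png

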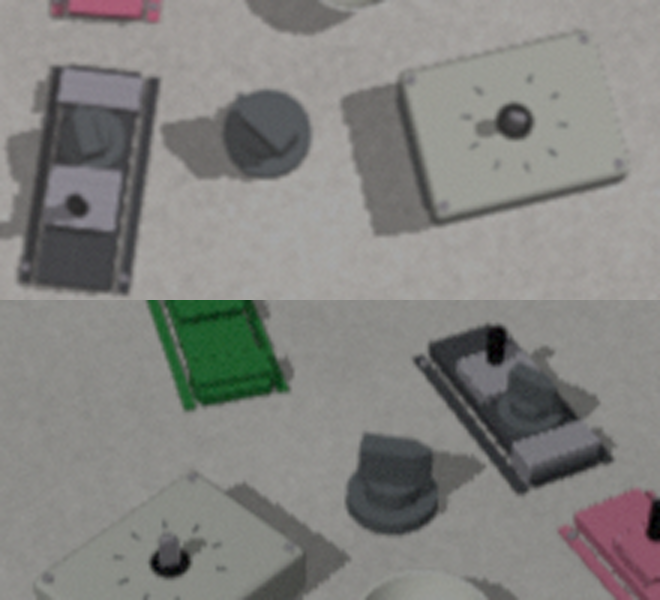

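The knob in the grey vise is clearly the smaller one, with its flange about the vise's width; the loose one at (304,244) is bigger. Next I move near for wrist views.

```bash
python3 - <<'E'
from h import *
print(np.round(cams.camera('wrist')['hand_eye'],3).tolist())
print(tool([0.52,-0.15,0.25]).round(3), tool([0.55,0.19,0.25]).round(3))
E
```

```text
[[0.001, -0.966, -0.257, 0.065], [1.0, 0.002, -0.0, -0.0], [0.0, -0.257, 0.966, -0.138], [0.0, 0.0, 0.0, 1.0]]
[ 0.442 -0.237 -0.003] [ 0.582 -0.548 -0.003]
```

drive_tool --plan '[{"dx": 0.05,"dy": -0.022},{"dx": 0.05,"dy": -0.022},{"dx": 0.05,"dy": -0.022},{"dx": 0.05,"dy": -0.022},{"dx": 0.05,"dy": -0.022},{"dx": 0.05,"dy": -0.022},{"dx": 0.05,"dy": -0.022},{"dx": 0.05,"dy": -0.022},{"dx": 0.05,"dy": -0.022},{"dx": 0.05,"dy": -0.022},{"yaw": 0.17},{"yaw": 0.17},{"yaw": 0.17},{}]'

```text
invalid input at $.plan[0]: expected keys dx, dy, dz, yaw
```

```bash
python3 - <<'E'
from h import *
cap('wrist','w1'); s=telemetry.sense(); print(s['tcp_pos'],s['eef_rot'])
print(proj('w1',[.6055,-.1534,.078]))
print(tool([0.56,0.20,0.25]).round(3))
E
```

```text
[ 0.18121802 -0.51911133  0.24638923] [-3.14073745e+00 -2.04967128e-04  3.35813427e-01]
[-123.66265968 -896.94719232]
[ 0.595 -0.554 -0.003]
```

All four keys are needed.

drive_tool --plan '[{"dx": 0.05,"dy": -0.022,"dz": 0,"yaw": 0},{"dx": 0.05,"dy": -0.022,"dz": 0,"yaw": 0},{"dx": 0.05,"dy": -0.022,"dz": 0,"yaw": 0},{"dx": 0.05,"dy": -0.022,"dz": 0,"yaw": 0},{"dx": 0.05,"dy": -0.022,"dz": 0,"yaw": 0},{"dx": 0.05,"dy": -0.022,"dz": 0,"yaw": 0},{"dx": 0.05,"dy": -0.022,"dz": 0,"yaw": 0},{"dx": 0.05,"dy": -0.022,"dz": 0,"yaw": 0},{"dx": 0.05,"dy": -0.022,"dz": 0,"yaw": 0},{"dx": 0.05,"dy": -0.022,"dz": 0,"yaw": 0},{"dx": 0,"dy": 0,"dz": 0,"yaw": 0.17},{"dx": 0,"dy": 0,"dz": 0,"yaw": 0.17},{"dx": 0,"dy": 0,"dz": 0,"yaw": 0.17},{"dx": 0,"dy": 0,"dz": 0,"yaw": 0}]'

```text
time_s: 1.95
tcp_pos: [0.5808, -0.1467, 0.2465]
eef_rot: [-3.141, 0.0, -0.173]
ft_force: [0.1, 0.5, 0.4]
grip_width: 0.0878
grip_force: 0.0
```

```bash
python3 - <<'E'
from h import *
cap('wrist','w1'); s=telemetry.sense(); print(s['tcp_pos'],s['eef_rot'])
print(proj('w1',[.6055,-.1534,.078]))
print(tool([0.57,0.20,0.25]).round(3))
E
```

```text
[ 0.5807765  -0.14677823  0.24658397] [-3.14145342e+00  3.18998608e-04 -1.70714242e-01]
[325.61773792 187.40571585]
[-0.07  -0.34  -0.003]
```

drive_tool --plan '[{"dx": -0.012,"dy": -0.057,"dz": 0,"yaw": 0},{"dx": -0.012,"dy": -0.057,"dz": 0,"yaw": 0},{"dx": -0.012,"dy": -0.057,"dz": 0,"yaw": 0},{"dx": -0.012,"dy": -0.057,"dz": 0,"yaw": 0},{"dx": -0.012,"dy": -0.057,"dz": 0,"yaw": 0},{"dx": -0.012,"dy": -0.057,"dz": 0,"yaw": 0},{"dx": 0,"dy": 0,"dz": 0,"yaw": 0}]'

```text
time_s: 2.88
tcp_pos: [0.5684, 0.206, 0.2465]
eef_rot: [-3.141, 0.0, -0.166]
ft_force: [0.1, -1.3, -0.7]
grip_width: 0.088
grip_force: 0.0
```

```bash
python3 - <<'E'
from h import *
cap('wrist','w2'); s=telemetry.sense(); print(s['tcp_pos'],s['eef_rot'])
a=cv2.imread('pics/w1.png');b=cv2.imread('pics/w2.png')
u=proj('w1',[.6055,-.1534,.078]).astype(int);print(u)
f=lambda x,k:cv2.resize(x,None,fx=k,fy=k,interpolation=cv2.INTER_CUBIC)
c=a[u[1]-100:u[1]+100,u[0]-67:u[0]+66]; print('orig',u-[67,100])
o=np.zeros((600,800,3),np.uint8)
o[:600,:399]=f(c,3); v=proj('w2',[.59,.205,.05]).astype(int); print('v',v)
x0,y0=max(v[0]-100,0),max(v[1]-150,0);print('orig2',x0,y0)
d=f(b[y0:y0+300,x0:x0+200],2);o[:d.shape[0],400:400+d.shape[1]]=d
cv2.imwrite('pics/crop1.png',o)
E
```

```text
[0.56878827 0.2039426  0.24653663] [ 3.14139751e+00  2.09602700e-04 -1.68469473e-01]
[325 187]
orig [258  87]
v [319 187]
orig2 219 37
```

View pics/crop1.png

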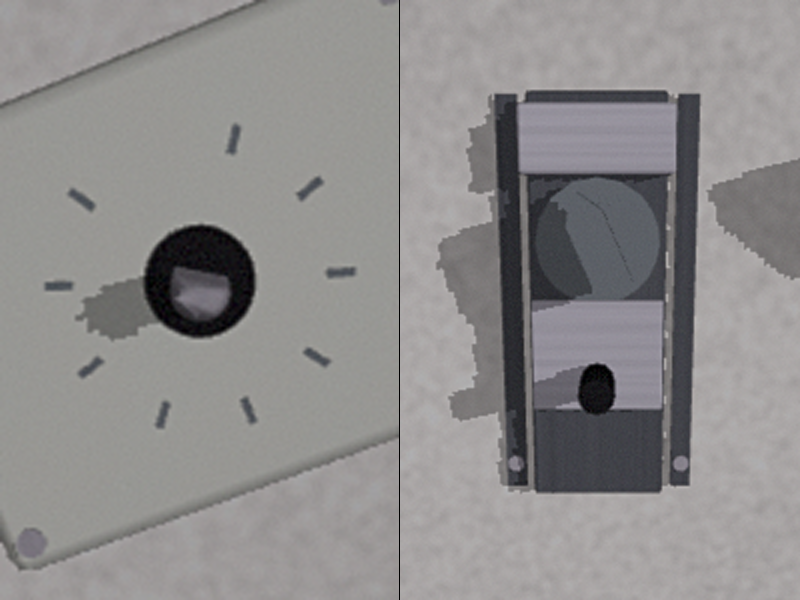

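```bash
python3 - <<'E'
from h import *
for n,u,z in [('posttop',(317.5,236),.068),('postbase',(317.5,227),.032),('flange',(317.75,156.5),.026),('vtop',(219+98.5,37+47),.016)]:
    X=atz('w2',u,z);print(n,X.round(4),tool(X).round(4))
print(tri([('w2',(317.5,236)),('top0',(241,268)),('scene0',(375,210))]))
print('shaft',atz('w1',(258+203/3,87+298/3),.078), tri([('w1',(258+203/3,87+298/3)),('top0',(387,240)),('scene0',(266,280))]))
c=cv2.imread('pics/w1.png')[165:205,300:350];cv2.imwrite('pics/crop2.png',cv2.resize(c,None,fx=14,fy=14,interpolation=cv2.INTER_NEAREST))
E
```

```text
posttop [0.553  0.2129 0.068 ] [-0.017  -0.0063  0.1785]
postbase [0.5524 0.2135 0.032 ] [-0.0177 -0.0067  0.2145]
flange [0.615  0.2028 0.026 ] [ 0.0458 -0.0067  0.2205]
vtop [0.6763 0.1928 0.016 ] [ 0.1079 -0.0071  0.2305]
(array([0.55134892, 0.21185343, 0.06157583]), np.float64(0.0023904382647424393))
shaft [ 0.60631977 -0.1535788   0.078     ] (array([ 0.60475353, -0.15293235,  0.06776382]), np.float64(0.0010494142434891273))
```

View pics/crop2.png

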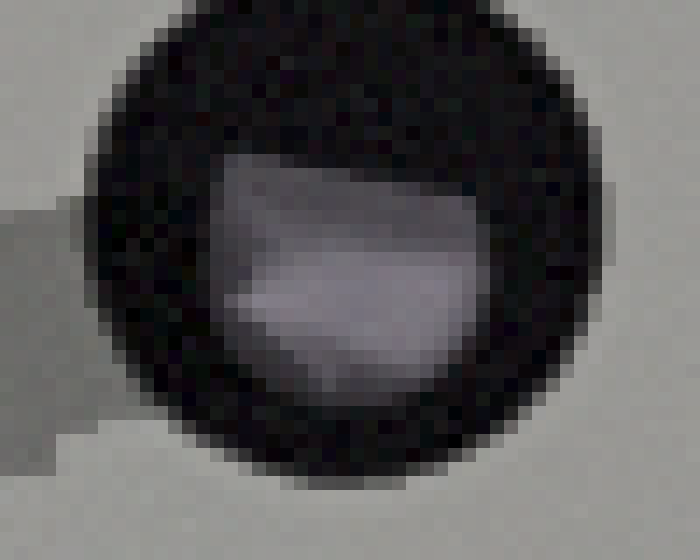

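The D-flat's foot edge runs from (225,155) to (475,195) in the crop, so the flat faces image-up, about 9° right, a yaw of about -0.33. In the vise view the post top is at (317,236), the knob flange at (318,156), and the bar points up-left by about 23°.

Next: go down on the post.

drive_tool --plan '[{"dx": -0.017,"dy": -0.0065,"dz": 0.03,"yaw": 0},{"dx": 0,"dy": 0,"dz": 0.05,"yaw": 0},{"dx": 0,"dy": 0,"dz": 0.05,"yaw": 0},{"dx": 0,"dy": 0,"dz": 0.04,"yaw": 0},{"dx": 0,"dy": 0,"dz": 0.0285,"yaw": 0},{"dx": 0,"dy": 0,"dz": 0,"yaw": 0},{"dx": 0,"dy": 0,"dz": 0,"yaw": 0}]'

```text
time_s: 3.8
tcp_pos: [0.5544, 0.2112, 0.0496]
eef_rot: [-3.141, -0.002, -0.174]
ft_force: [0.3, 0.2, 0.0]
grip_width: 0.0879
grip_force: 0.0
```

drive_tool --plan '[{"dx": 0,"dy": 0,"dz": 0,"yaw": 0},{"dx": 0,"dy": 0,"dz": 0,"yaw": 0},{"dx": 0,"dy": 0,"dz": 0,"yaw": 0},{"dx": 0,"dy": 0,"dz": 0,"yaw": 0},{"dx": 0,"dy": 0,"dz": 0,"yaw": 0},{"dx": 0,"dy": 0,"dz": 0,"yaw": 0}]' --grip 10 --squeeze 20

```text
time_s: 4.55
tcp_pos: [0.5536, 0.2119, 0.0482]
eef_rot: [3.142, 0.0, -0.174]
ft_force: [0.8, -0.1, 0.4]
grip_width: 0.0305
grip_force: 0.0
```

drive_tool --plan '[{"dx": 0,"dy": 0,"dz": 0,"yaw": 0},{"dx": 0,"dy": 0,"dz": 0,"yaw": 0},{"dx": 0,"dy": 0,"dz": 0,"yaw": 0}]' --grip 0

```text
time_s: 4.92
tcp_pos: [0.5538, 0.2133, 0.0483]
eef_rot: [-3.139, -0.001, -0.174]
ft_force: [1.1, 8.1, -2.2]
grip_width: 0.0151
grip_force: 20.0
```

drive_tool --plan '[{"dx": -0.006,"dy": 0,"dz": 0,"yaw": 0},{"dx": -0.006,"dy": 0,"dz": 0,"yaw": 0},{"dx": -0.006,"dy": 0,"dz": 0,"yaw": 0},{"dx": -0.006,"dy": 0,"dz": 0,"yaw": 0},{"dx": -0.006,"dy": 0,"dz": 0,"yaw": 0},{"dx": -0.006,"dy": 0,"dz": 0,"yaw": 0},{"dx": 0,"dy": 0,"dz": 0,"yaw": 0}]'

```text
time_s: 5.8
tcp_pos: [0.5179, 0.2194, 0.0482]
eef_rot: [-3.139, -0.0, -0.174]
ft_force: [-0.0, 8.1, -1.4]
grip_width: 0.0151
grip_force: 20.0
```

drive_tool --plan '[{"dx": 0,"dy": 0,"dz": 0,"yaw": 0},{"dx": 0,"dy": 0,"dz": 0,"yaw": 0},{"dx": 0,"dy": 0,"dz": 0,"yaw": 0}]' --grip 70

```text
time_s: 6.18
tcp_pos: [0.5181, 0.2179, 0.0483]
eef_rot: [3.141, 0.0, -0.174]
ft_force: [0.3, 0.0, -0.0]
grip_width: 0.0426
grip_force: 0.0
```

drive_tool --plan '[{"dx": 0,"dy": 0,"dz": -0.04,"yaw": 0},{"dx": 0.03,"dy": 0,"dz": -0.03,"yaw": 0},{"dx": 0.03,"dy": 0,"dz": -0.03,"yaw": 0},{"dx": 0,"dy": 0,"dz": 0,"yaw": 0},{"dx": 0,"dy": 0,"dz": 0,"yaw": 0}]'

```text
time_s: 6.8
tcp_pos: [0.576, 0.2077, 0.147]
eef_rot: [3.141, 0.003, -0.174]
ft_force: [0.5, -0.5, 0.1]
grip_width: 0.0618
grip_force: 0.0
```

```bash
python3 - <<'E'
from h import *
cap('wrist','w3'); s=telemetry.sense(); print(s['tcp_pos'],s['eef_rot'])
u=proj('w3',[.615,.2028,.06]);print(u)
b=cv2.imread('pics/w3.png'); x0,y0=int(u[0]-125),max(0,int(u[1]-100)); print(x0,y0)
c=cv2.resize(b[y0:y0+200,x0:x0+250],None,fx=3,fy=3,interpolation=cv2.INTER_CUBIC)
c=np.clip(c.astype(float)*1.8,0,255).astype(np.uint8)
cv2.imwrite('pics/crop3.png',c)
E
```

```text
[0.57578371 0.20776226 0.14685494] [ 3.14063965e+00  2.96737544e-03 -1.73935121e-01]
[319.04345195 181.41432133]
194 81
```

View pics/crop3.png

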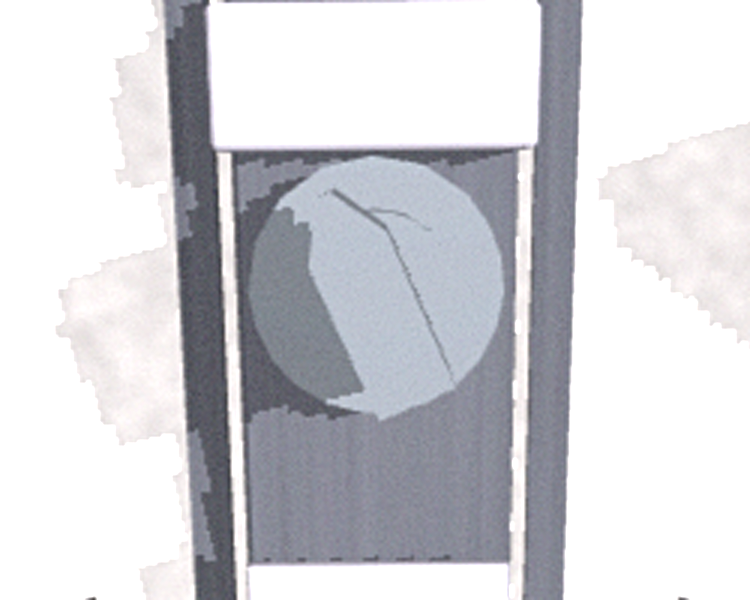

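```bash
python3 - <<'E'
from h import *
from scipy.optimize import least_squares
P=np.array([(388,230),(455,385),(362,392),(310,270),(333,190)])/3+[194,81]
M=np.array([(.012,-.008),(-.020,-.008),(-.020,.008),(.012,.008),(.023,0)])
W=np.array([atz('w3',p,.064)[:2] for p in P])
g=lambda v:(v[:2]+M@np.array([[np.cos(v[2]),np.sin(v[2])],[-np.sin(v[2]),np.cos(v[2])]])-W).ravel()
r=least_squares(g,[.615,.203,.23]);print(r.x,(r.fun*1000).round(1))
for z,u in [(.026,(377,287))]:
    print('flange',atz('w3',np.array(u)/3+[194,81],z))
print('flange diam', np.linalg.norm(atz('w3',(194+250/3,176),.026)-atz('w3',(194+503/3,176),.026)))
# heights from two wrist views: flange centre
print(tri([('w2',(317.75,156.5)),('w3',np.array((377,287))/3+[194,81])]))
C=np.r_[r.x[:2],.147];print(tool(C))
E
```

```text
[0.61540542 0.20314463 0.18926576] [ 0.8 -0.5  0.1  1.1 -4.6 -0.9  2.5 -0.3  1.3  0.7]
flange [0.61415363 0.20281967 0.026     ]
flange diam 0.0553233445805395
(array([0.61584871, 0.20241897, 0.04275063]), np.float64(1.7991396709393628e-05))
[ 0.0398224  -0.0023087  -0.00026543]
```

The jaw is open; the bar's parallel edges, (388,230)-(455,385) and (312,272)-(362,388), lean 23.4° left, which makes the knob yaw about +0.233 and its axis about (0.614, 0.203).

drive_tool --plan '[{"dx": 0.0388,"dy": -0.0018,"dz": 0,"yaw": 0},{"dx": 0,"dy": 0,"dz": 0,"yaw": -0.136},{"dx": 0,"dy": 0,"dz": 0,"yaw": -0.136},{"dx": 0,"dy": 0,"dz": 0,"yaw": -0.135},{"dx": 0,"dy": 0,"dz": 0.04,"yaw": 0},{"dx": 0,"dy": 0,"dz": 0.035,"yaw": 0},{"dx": 0,"dy": 0,"dz": 0.022,"yaw": 0},{"dx": 0,"dy": 0,"dz": 0,"yaw": 0},{"dx": 0,"dy": 0,"dz": 0,"yaw": 0}]'

```text
time_s: 7.98
tcp_pos: [0.6157, 0.203, 0.0519]
eef_rot: [3.142, -0.001, 0.233]
ft_force: [0.1, -0.2, 0.0]
grip_width: 0.0616
grip_force: 0.0
```

drive_tool --plan '[{"dx": 0,"dy": 0,"dz": 0,"yaw": 0},{"dx": 0,"dy": 0,"dz": 0,"yaw": 0},{"dx": 0,"dy": 0,"dz": 0,"yaw": 0},{"dx": 0,"dy": 0,"dz": 0,"yaw": 0},{"dx": 0,"dy": 0,"dz": 0,"yaw": 0},{"dx": 0,"dy": 0,"dz": 0,"yaw": 0},{"dx": 0,"dy": 0,"dz": 0,"yaw": 0}]' --grip 0 --squeeze 40

```text
time_s: 8.85
tcp_pos: [0.6157, 0.2028, 0.0513]
eef_rot: [-3.142, 0.0, 0.233]
ft_force: [-0.5, 0.1, 1.2]
grip_width: 0.0152
grip_force: 40.0
```

drive_tool --plan '[{"dx": 0,"dy": 0,"dz": -0.02,"yaw": 0},{"dx": 0,"dy": 0,"dz": -0.04,"yaw": 0},{"dx": 0,"dy": 0,"dz": -0.04,"yaw": 0},{"dx": 0,"dy": 0,"dz": -0.02,"yaw": 0},{"dx": 0,"dy": 0,"dz": 0,"yaw": 0},{"dx": 0,"dy": 0,"dz": 0,"yaw": 0}]'

```text
time_s: 9.6
tcp_pos: [0.6152, 0.2026, 0.1698]
eef_rot: [-3.141, 0.002, 0.233]
ft_force: [0.0, -0.3, -1.4]
grip_width: 0.0155
grip_force: 40.0
```

```bash
python3 - <<'E'
from h import *
cap('wrist','w4'); s=telemetry.sense(); print(s['tcp_pos'],s['eef_rot'],s['grip_width'],s['grip_force'],s['ft_force'])
b=cv2.imread('pics/w4.png'); 
c=cv2.resize(b[60:360,160:480],None,fx=2,fy=2,interpolation=cv2.INTER_CUBIC)
cv2.imwrite('pics/crop4.png',np.clip(c*1.8,0,255).astype(np.uint8))
R=Ro.from_euler('xyz',s['eef_rot']).as_matrix()
for x in (-.028,0,.028):print(x,(proj('w4',s['tcp_pos']+R@np.array([x,0,.0253]))-[160,60])*2)
for y in (-.028,.028):print(y,(proj('w4',s['tcp_pos']+R@np.array([0,y,.0253]))-[160,60])*2)
E
```

```text
[0.61520105 0.20266469 0.1696733 ] [-3.14133591e+00  2.66934119e-03  2.32787587e-01] 0.015417514801944655 39.99980164691806 [-0.32865015 -0.20065833 -0.94227881]
-0.028 [326.07930992 565.39941537]
0 [326.30302858 452.59127465]
0.028 [326.54596605 330.09221818]
-0.028 [200.78629034 452.39923925]
0.028 [451.81862886 452.7833083 ]
```

View pics/crop4.png

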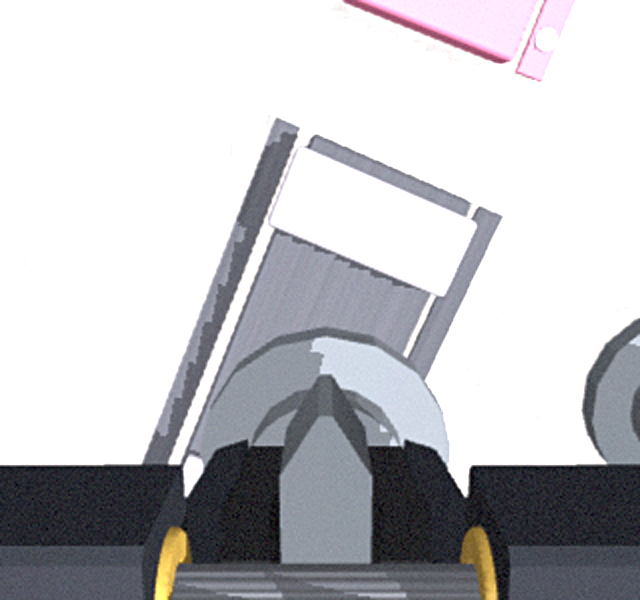

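```bash
python3 - <<'E'
from h import *
s=telemetry.sense();R=Ro.from_euler('xyz',s['eef_rot']).as_matrix()
P=lambda v:((proj('w4',s['tcp_pos']+R@np.array(v))-[160,60])*2).round(1)
for o in (0,-.001,-.002,-.003): print(o,'rimtop',P([.028+o,0,.0253]),'rimbot',P([.028+o,0,.0353]),'point',P([.023+o,0,-.0127]),'hub',P([.017+o,0,.0123]))
for z in (.050,.052): print('disc',z,atz('w1',(324.8,180.7),z))
for t,n in((True,'w1'),(True,'top0'),(True,'scene0')):
    im=cv2.cvtColor(cv2.imread(f'pics/{n}.png'),cv2.COLOR_BGR2GRAY)
    u=proj(n,[.606,-.1535,.051]); x,y=int(u[0]),int(u[1]); k=30 if n=='w1' else 12
    m=(im[y-k:y+k,x-k:x+k]<45).astype(np.uint8)
    c=max(cv2.findContours(m,cv2.RETR_EXTERNAL,cv2.CHAIN_APPROX_NONE)[0],key=cv2.contourArea)
    e=cv2.fitEllipse(cv2.convexHull(c)); q=np.array(e[0])+[x-k,y-k]; print(n,e,q,atz(n,q,.051))
# taper model check in crop2 coordinates
yaw=-.33
for C in ([.6065,-.1535],[.605,-.153]):
    for z in(.05,.078):
        pts=[(3,7.4),(3,-7.4),(-8,0)] if z<.06 else [(3-2.5,4.5),(.5,-4.5),(-5.5,0)]
        print(C,z,[((proj('w1',[C[0]+(a*np.cos(yaw)-b*np.sin(yaw))/1e3,C[1]+(a*np.sin(yaw)+b*np.cos(yaw))/1e3,z])-[300,165])*14).round(0).tolist() for a,b in pts])
E
```

```text
0 rimtop [326.5 330.1] rimbot [326.5 320.3] point [326.8 408.9] hub [326.5 397.7]
-0.001 rimtop [326.5 334.6] rimbot [326.5 324.6] point [326.8 414.5] hub [326.5 402.4]
-0.002 rimtop [326.5 339.2] rimbot [326.5 329. ] point [326.8 420.1] hub [326.5 407.1]
-0.003 rimtop [326.5 343.7] rimbot [326.5 333.2] point [326.7 425.7] hub [326.5 411.8]
disc 0.05 [ 0.60764187 -0.15325967  0.05      ]
disc 0.052 [ 0.60786433 -0.15328763  0.052     ]
w1 ((29.12978172302246, 28.316314697265625), (36.064109802246094, 36.442100524902344), 36.742923736572266) [324.12978172 180.3163147 ] [ 0.6081688  -0.15276847  0.051     ]Traceback (most recent call last):
  File "<stdin>", line 10, in <module>
ValueError: max() iterable argument is empty
```

```bash
python3 - <<'E'
from h import *
yaw=-.33
for C in ([.6065,-.1535],[.608,-.153]):
    for z in(.05,.078):
        pts=[(3,7.4),(3,-7.4),(-8,0)] if z<.06 else [(3-2.5,5.2),(.5,-5.2),(-5.5,0)]
        print(C,z,[((proj('w1',[C[0]+(a*np.cos(yaw)-b*np.sin(yaw))/1e3,C[1]+(a*np.sin(yaw)+b*np.cos(yaw))/1e3,z])-[300,165])*14).round(0).tolist() for a,b in pts])
K,R,t=ld('w1');print('w1 cam',-R.T@t)
im=cv2.cvtColor(cv2.imread('pics/scene0.png'),cv2.COLOR_BGR2GRAY)
for n in('top0','scene0'):
    im=cv2.cvtColor(cv2.imread(f'pics/{n}.png'),cv2.COLOR_BGR2GRAY).astype(float)
    u=proj(n,[.607,-.153,.051]); x,y=int(u[0]),int(u[1])
    print(n,u,'\n',im[y-8:y+9,x-9:x+10].astype(int))
E
```

```text
[0.6065, -0.1535] 0.05 [[242.0, 169.0], [482.0, 208.0], [333.0, 367.0]]
[0.6065, -0.1535] 0.078 [[267.0, 272.0], [451.0, 302.0], [342.0, 393.0]]
[0.608, -0.153] 0.05 [[229.0, 146.0], [470.0, 185.0], [321.0, 345.0]]
[0.608, -0.153] 0.078 [[253.0, 247.0], [437.0, 277.0], [328.0, 368.0]]
w1 cam [ 0.64482635 -0.15793383  0.38430881]
top0 [386.21381306 240.31256871] 
 [[156 155 154 154 153 154 156 153 153 155 153 154 156 155 154 156 154 155
  156]
 [154 152 155 155 155 154 154 150 141 143 145 151 155 156 157 152 155 155
  155]
 [153 153 156 155 154 147 133 120 103  98 107 122 137 150 157 156 155 154
  156]
 [154 153 155 155 143 117  86  67  58  56  59  70  96 124 148 156 155 153
  154]
 [155 156 155 147 117  78  55  50  60  59  56  53  57  88 125 148 155 155
  155]
 [155 156 155 133  90  57  49  63  84  95  88  82  69  65  89 136 155 156
  156]
 [155 155 150 116  70  46  50  70  96 113 117 115 104  70  74 116 149 155
  154]
 [141 141 137  96  58  47  53  67  86 102 115 119 112  80  60  97 139 153
  156]
 [114 116 107  80  51  48  57  61  70  83  91  97  96  68  58  90 137 155
  155]
 [109
[... 1358 characters left out ...]
  78  77  78  81  76  76  34  13  33  84 119
  133]
 [136 136 122  67  22  35  69  77  76  77  78  74  71  31  10  27  84 129
  135]
 [137 134 111  50   3  14  62  73  76  74  68  63  60  18  21  17  76 129
  139]
 [138 136 126  59  13  29  46  64  56  54  44  38  31  20  18  38  94 132
  137]
 [137 139 132  84  32   5  26  33  16  24  21  15   9  23  25  64 119 133
  137]
 [138 137 135 117  67  37  19  19  22  13  12  13  13  25  54 108 134 136
  136]
 [137 136 136 132 113  75  48  34  28  22  22  32  46  74 113 132 138 137
  138]
 [141 138 139 140 134 117 109  92  70  71  71  89 104 117 131 135 139 138
  136]
 [138 136 139 136 139 132 135 125 119 117 117 125 131 134 136 136 138 136
  137]]
```

Held knob: pointed end towards tool +x, flange front rim at (326,338), so the knob axis sits about -1.7 mm in tool x. The shaft is at about (0.608, -0.153). Carrying over.

drive_tool --plan '[{"dx": -0.011,"dy": 0.0432,"dz": 0,"yaw": 0},{"dx": -0.011,"dy": 0.0432,"dz": 0,"yaw": 0},{"dx": -0.011,"dy": 0.0432,"dz": 0,"yaw": 0},{"dx": -0.011,"dy": 0.0432,"dz": 0,"yaw": 0},{"dx": -0.011,"dy": 0.0432,"dz": 0,"yaw": 0},{"dx": -0.011,"dy": 0.0432,"dz": 0,"yaw": 0},{"dx": -0.011,"dy": 0.0432,"dz": 0,"yaw": 0},{"dx": -0.011,"dy": 0.0432,"dz": 0,"yaw": 0},{"dx": 0,"dy": 0,"dz": 0,"yaw": 0.141},{"dx": 0,"dy": 0,"dz": 0,"yaw": 0.141},{"dx": 0,"dy": 0,"dz": 0,"yaw": 0.141},{"dx": 0,"dy": 0,"dz": 0,"yaw": 0.14},{"dx": 0,"dy": 0,"dz": 0.03,"yaw": 0},{"dx": 0,"dy": 0,"dz": 0.018,"yaw": 0},{"dx": 0,"dy": 0,"dz": 0,"yaw": 0},{"dx": 0,"dy": 0,"dz": 0,"yaw": 0}]' --squeeze 50

```text
time_s: 11.65
tcp_pos: [0.61, -0.1539, 0.1235]
eef_rot: [3.142, -0.0, -0.33]
ft_force: [0.0, -0.4, 0.3]
grip_width: 0.0159
grip_force: 50.0
```

```bash
python3 - <<'E'
from h import *
cap('scene','s5'); cap('top','t5'); s=telemetry.sense(); print(s['tcp_pos'],s['eef_rot'],s['grip_width'],s['ft_force'],s['joint_pos'][5])
print(tool([.6094,-.1536,.1217]))
f=lambda x,k:cv2.resize(x,None,fx=k,fy=k,interpolation=cv2.INTER_CUBIC)
a=cv2.imread('pics/s5.png')[220:340,190:350]
cv2.imwrite('pics/crop5.png',np.clip(f(a,5).astype(float)*1.6,0,255).astype(np.uint8))
R=Ro.from_euler('xyz',s['eef_rot']).as_matrix();u=lambda X:((proj('s5',X)-[190,220])*5).round()
print('shaft axis px',u([.608,-.153,.078]),u([.608,-.153,.05]),'knob underside',u(s['tcp_pos']+R@[-.0017,0,.0353]))
E
```

```text
[ 0.61013403 -0.15395683  0.12399375] [ 3.14146426e+00 -1.29370652e-03 -3.30186530e-01] 0.015146116436250478 [-0.55438724  0.55274489 -1.43365755] 1.465974327767761
[-8.13034830e-04 -9.98665267e-05  2.29268272e-03]
shaft axis px [381. 289.] [384. 331.] knob underside [379. 274.]
```

View pics/crop5.png

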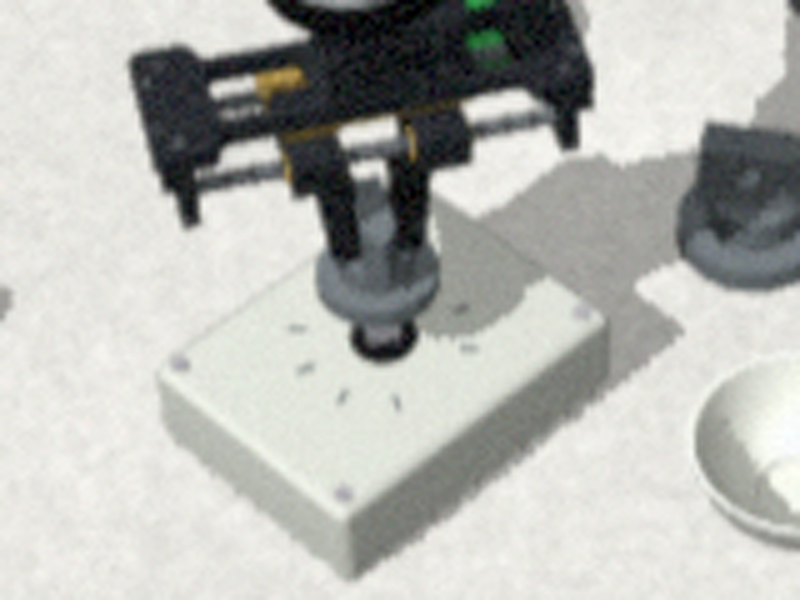

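The knob (flange centre about 378,285) sits right over the shaft (383,335). Lowering with force checks.

drive_tool --plan '[{"dx": -0.0006,"dy": 0,"dz": 0.005,"yaw": 0},{"dx": 0,"dy": 0,"dz": 0.004,"yaw": 0},{"dx": 0,"dy": 0,"dz": 0.003,"yaw": 0},{"dx": 0,"dy": 0,"dz": 0.003,"yaw": 0},{"dx": 0,"dy": 0,"dz": 0,"yaw": 0}]'

```text
time_s: 12.38
tcp_pos: [0.6092, -0.1536, 0.108]
eef_rot: [-3.142, 0.0, -0.33]
ft_force: [-0.2, 0.3, -1.2]
grip_width: 0.0154
grip_force: 50.0
```

drive_tool --plan '[{"dx": 0,"dy": 0,"dz": 0.003,"yaw": 0},{"dx": 0,"dy": 0,"dz": 0.003,"yaw": 0},{"dx": 0,"dy": 0,"dz": 0.002,"yaw": 0},{"dx": 0,"dy": 0,"dz": 0.002,"yaw": 0},{"dx": 0,"dy": 0,"dz": 0,"yaw": 0}]'

```text
time_s: 13.0
tcp_pos: [0.6092, -0.1536, 0.0981]
eef_rot: [-3.142, 0.0, -0.33]
ft_force: [0.1, -0.4, -0.7]
grip_width: 0.0156
grip_force: 50.0
```

drive_tool --plan '[{"dx": 0,"dy": 0,"dz": 0.002,"yaw": 0},{"dx": 0,"dy": 0,"dz": 0.002,"yaw": 0},{"dx": 0,"dy": 0,"dz": 0.001,"yaw": 0},{"dx": 0,"dy": 0,"dz": 0,"yaw": 0},{"dx": 0,"dy": 0,"dz": 0,"yaw": 0}]'

```text
time_s: 13.62
tcp_pos: [0.6094, -0.1536, 0.0935]
eef_rot: [3.142, -0.0, -0.33]
ft_force: [-1.3, 0.0, 4.2]
grip_width: 0.0152
grip_force: 50.0
```

The spring is engaged, so the knob is home. Pressing on to the stop.

drive_tool --plan '[{"dx": 0,"dy": 0,"dz": 0.002,"yaw": 0},{"dx": 0,"dy": 0,"dz": 0.0015,"yaw": 0},{"dx": 0,"dy": 0,"dz": 0.001,"yaw": 0},{"dx": 0,"dy": 0,"dz": 0,"yaw": 0},{"dx": 0,"dy": 0,"dz": 0,"yaw": 0}]' --squeeze 60

```text
time_s: 14.25
tcp_pos: [0.6094, -0.1537, 0.0892]
eef_rot: [3.142, -0.001, -0.33]
ft_force: [-1.9, 0.3, 6.2]
grip_width: 0.0156
grip_force: 60.0
```

drive_tool --plan '[{"dx": 0,"dy": 0,"dz": 0.001,"yaw": 0},{"dx": 0,"dy": 0,"dz": 0,"yaw": 0},{"dx": 0,"dy": 0,"dz": 0,"yaw": 0}]'

```text
time_s: 14.62
tcp_pos: [0.6094, -0.1537, 0.0883]
eef_rot: [3.141, -0.001, -0.33]
ft_force: [-1.8, 0.4, 7.7]
grip_width: 0.0157
grip_force: 60.0
```

drive_tool --plan '[{"dx": 0,"dy": 0,"dz": 0.001,"yaw": 0},{"dx": 0,"dy": 0,"dz": 0,"yaw": 0},{"dx": 0,"dy": 0,"dz": 0,"yaw": 0}]'

```text
time_s: 15.0
tcp_pos: [0.6095, -0.1537, 0.0881]
eef_rot: [3.141, -0.002, -0.33]
ft_force: [-4.2, 2.0, 12.2]
grip_width: 0.0154
grip_force: 60.0
```

drive_tool --plan '[{"dx": 0,"dy": 0,"dz": 0.0007,"yaw": 0},{"dx": 0,"dy": 0,"dz": 0,"yaw": 0},{"dx": 0,"dy": 0,"dz": 0,"yaw": 0}]'

```text
time_s: 15.38
tcp_pos: [0.6095, -0.1538, 0.088]
eef_rot: [3.141, -0.002, -0.33]
ft_force: [-4.7, 1.3, 17.5]
grip_width: 0.0157
grip_force: 60.0
```

The force rises sharply at z = 0.088, which is the predicted hard stop (0.0883). I let it settle, then hand in.

drive_tool --plan '[{"dx": 0,"dy": 0,"dz": 0,"yaw": 0},{"dx": 0,"dy": 0,"dz": 0,"yaw": 0},{"dx": 0,"dy": 0,"dz": 0,"yaw": 0},{"dx": 0,"dy": 0,"dz": 0,"yaw": 0}]'

```text
time_s: 15.88
tcp_pos: [0.6096, -0.1538, 0.088]
eef_rot: [3.141, -0.002, -0.33]
ft_force: [-6.2, 3.0, 17.9]
grip_width: 0.0157
grip_force: 60.0
```

```bash
python3 - <<'E'
from h import *
s=telemetry.sense();print(s['tcp_pos'],s['ft_force'],s['grip_force'])
print(ticket.sign_off())
E
```

```text
[ 0.60955598 -0.15375678  0.08801309] [-6.17351924  3.02598173 17.9180844 ] 60.005704555660486
the job is handed in; nothing more can be done
None
```

I handed the job in at about 16 s with the knob on the D-shaft, held against the spring's hard stop at about 18 N with a 60 N grip; the vise jaw is open about 36 mm, the arm was kept clear of the bottle, bowl and tray, and the sign-off gave no verdict.

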